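# Turn the glaze dispenser's spout over the cup

## Task

Stand the cup without a handle upright in the middle of the round mat on the glaze dispenser's stand, setting it down rather than dropping it, and let go. Then screw the dispenser's head down, clockwise seen from above, until its spout points straight out over the mat with its mouth above the cup; the thread would turn further, so stop there. Leave the mug and the bowl where they are.

Things in the scene. Friction and masses are not known exactly. Their poses are not given: they have to be found in the camera images.
- cup: The cup to be filled: plain beige stoneware, round, straight-sided, no handle, 62 mm outer diameter, 90 mm high, wall 4 mm, about 0.22 kg. Origin at the centre of its underside, z up along its axis. Starts upright on the bench, left or right of the dispenser (it may trade places with the mug).
- mug: Bystander: beige stoneware mug WITH a side handle, 75 mm high and about 74 mm across, the handle reaching about 35 mm out along the mug's +y. Origin at the centre of its underside. Leave it.
- bowl: Bystander: wide beige stoneware bowl, 130 mm across, 55 mm high, at the far right of the bench (-y side). Origin at the centre of its underside. Leave it.
- dispenser: Glaze dispenser, fixed to the bench: a steel slab 270 x 150 x 10 mm with an upright white canister, 111 mm diameter, with a threaded neck, 212 mm high. Origin on the bench under the canister's axis, z up. The slab runs from +70 to -200 mm along its x; the mat lies on the -x side, centred 140 mm from the canister's axis.
- mat_top (a point): Centre of the top of the round black mat (100 mm diameter), 14 mm above the bench, where the cup is to stand; fixed to the dispenser, axes parallel to the dispenser's.
- head (a joint): Turn of the screw-on spout head about the canister's upright axis, rad; grows clockwise seen from above. 0 = spout straight out over the mat. Starts at -2.7 to -1.6, to be turned clockwise. The thread runs from -3.1 to +1.2, so 0 is no stop. Light friction of about 0.06 N m; stays where it is left; sinks 10 mm per clockwise turn (1.6 mm per rad).
- head_grip (a point): Point on the head's axis, at the height to grip its bar, 263 mm above the bench at joint 0 (up to 4.3 mm more at the start). Its x points along the spout, z up. The bar is an upright rib along x: 80 mm long, 24 mm thick (y), top 15 mm above this point, foot 25 mm below, on the round 82 mm cap. The 20 mm spout tube leaves the cap lower: its top is 29 mm below this point, clear of fingers above the cap.
- spout_mouth (a point): Centre of the spout's downward-facing mouth (24 mm lip), 140 mm from the head's axis along the spout, 182 mm above the bench when the joint reads 0; its x axis points outward along the spout.
Not all that is in view belongs to the job. Leave any orange look-alike of the cup alone.

How it is judged:
By the outcome, as a careful person would: the job done as asked, in the order asked, and still so for the second after the job is handed in, with the robot touching nothing.
It also fails if it takes over 72 s, if anything falls off the work surface, if the arm or the gripper's body presses on something with over 40 N, if the wrist force passes 120 N, or if a joint passes its speed limit or range.

## Robot

A 7-joint arm with a two-finger parallel gripper is mounted at the origin on the work surface. World frame = base frame: x ahead of the robot, y to its left, z up, the work surface at z = 0. Lengths are in m, angles in rad, forces in N, time in s.
With the tool pointing down it reaches from about 0.425 to 0.925 m from the base axis. Payload 6.8 kg.
Tool frame: the origin (TCP) lies where the fingers leave the gripper's body, on its centre line; the fingertips stand 73 mm ahead of it and the grasp point (between the pads) lies 54 mm ahead of it; z points along the fingers, y is the direction in which the jaws open and shut (so a half turn about z gives the same grasp; the last joint's range is limited). The gripper opens to 85 mm and grips with 20 to 120 N. Pads are 22 mm wide; open, the fingers measure 114 mm over their backs; the gripper's body (76 mm by 85 mm) begins 54 mm behind the grasp point. The pads swing forward as they close: fully open they stand 13 mm farther back than shut.
Start: joints at [-1.33, 0.477, 0.022, 1.555, -0.011, 1.109, -0.083], TCP at [0.231, 0.634, 0.304] pointing down, gripper open.
Joint ranges: [-2.96, 2.96], [-0.34, 2.1], [-1.41, 1.46], [0.24, 2.44], [-1.37, 4.51], [0.17, 1.92], [-2.96, 2.96]. Speed limits (rad/s): [2.39, 2.39, 3.14, 3.14, 3.14, 3.14, 3.14].

## Interface

Orientations are given as a unit quaternion [w, x, y, z].
In Python, from station import * gives the robot as it stands.
- The arm moves only by the tool carry_out, never from a script. Its argument "plan" is a list of rows, each an object of numbers: "dx", "dy", "dz": the shift along the tool's x, y, z in units of 4 cm (1.0 is 4 cm); "turn": the turn about the tool's z in units of 6 degrees (1.0 is 6 degrees); "gripper": the gripper's target within -1 to 1 (shut at 1, half-way at 0, fully open at -1). In form: [{"dx": .., "dy": .., "dz": .., "turn": .., "gripper": ..}, ...]. A call has 1 to 5 rows; each row shifts and turns the commanded pose from where the row before left it, along the tool's axes as they then stand; what a row does not reach is not made up. A row lasts 1/10 s, in which the tool goes at most 50 mm and 8.59 degrees, less where a joint would pass 70% of its speed; a pose out of reach is approached as far as the arm can. A call with a number of a shift or a turn outside -1 to 1 is refused whole. A call with a gripper value outside its range is refused whole. The fingers move at their own pace and stop on an object; "grip_force" is the grip in N (left out, the last holds). Time passes only in rows, so rows that do not move let the fingers close. It gives the time, the measured TCP pose, the force and the opening at its end, in the units of the state.
- observe(): the state, without advancing time (a new reading comes with each control period).
- camera(name): name is "scene" or "top" or "wrist"; returns a dict with "color" (384x512x3 uint8, red, green, blue), "camera_matrix" (3x3 intrinsics, pixels), "world_to_cam" (4x4, takes a point from world to camera coordinates). Camera axes: x right, y up, looking along -z (the intrinsics and any distortion apply to the point x, -y, -z); pixel columns grow to the right and rows downward; lengths in m; the calibration is good to about 2 mm. The wrist camera is an equidistant fisheye: a pixel r from the principal point sees the ray r / f radians off the axis. A picture is of the moment at which its call begins. There is no depth.
- hand_in(): hands the job in, once; it reports no verdict.
Trained networks look in a picture, given as the dict that the camera call returned (one of the last four; its "shot" number tells which), for a name from the list of things; names that differ only in an ending like _2 or _b are one class to them, and where a whole thing is asked for, a point or a joint stands for the part that bears it (a point fixed in the world has none). Each returns a list of dicts, best first, with "confidence" (0 to 1); they miss things now and then, are a little off and sometimes report something else, mostly with a low value. They report only what shows in the picture. A call takes as long as a camera call. They do not tell look-alikes from the thing itself.
- trace(picture, target): "region" (384x512 bool, what is visible of it) and "box" ([left, top, width, height] in pixels, round what is visible of it).
The state is a dict: "t": time; "joint_pos": joint angles; "joint_velocities": joint speeds; "effort": joint torques, N m; "tool_pos": TCP position; "orientation": TCP orientation; "contact_force": force on the tool from outside, world axes, zero at the start; "torque": the same for the moment, N m; "grip_width": finger opening in m.
Only numpy, scipy, OpenCV 4.12 (cv2) and the standard library are available. Lean on these libraries where they do the work, as an engineer would, in place of code of your own. Each camera call takes 0.05 s, during which the arm holds its last target. There are 200 camera calls.

## Working session

There is one attempt and no reset: what is moved stays moved. The work goes in short steps, Python scripts to look and compute and a tool call to move; the robot and the scene stay as the last step left them, time stands still between calls to the robot, and variables do not carry over. Pictures are saved under pics/ and viewed, about 8 in all and at most 12, crops included, and the job is handed in when it is done.

Besides the shell and the picture viewer there is one more tool, called by a JSON object that holds its "fn" and its "kwargs", one argument or row to a line. carry_out: Moves the arm, as the interface text tells. Shifts and turns lie within -1 to 1; 1 stands for 4 cm of shift or 6 degrees of turn. Its arguments: {"type":"object","properties":{"plan":{"type":"array","items":{"type":"object","properties":{"dx":{"type":"number","minimum":-1,"maximum":1},"dy":{"type":"number","minimum":-1,"maximum":1},"dz":{"type":"number","minimum":-1,"maximum":1},"turn":{"type":"number","minimum":-1,"maximum":1},"gripper":{"type":"number"}}}},"grip_force":{"type":"number"}},"required":["plan"]}

```bash
mkdir -p pics; ls
cat > h.py <<'E'
from station import *
import numpy as np, cv2
def save(p,n): cv2.imwrite('pics/'+n,cv2.cvtColor(p['color'],cv2.COLOR_RGB2BGR))
def proj(p,X):
    X=np.atleast_2d(X); M=np.array(p['world_to_cam']); c=X@M[:3,:3].T+M[:3,3]; c=c*[1,-1,-1]
    K=np.array(p['camera_matrix']); u=c@K.T; return u[:,:2]/u[:,2:]
def ray(p,uv,z):
    "pinhole pixel(s) -> world point at height z"
    uv=np.atleast_2d(uv).astype(float); K=np.array(p['camera_matrix']); M=np.array(p['world_to_cam'])
    d=np.c_[uv,np.ones(len(uv))]@np.linalg.inv(K).T*[1,-1,-1]; d=d@M[:3,:3]; o=-M[:3,:3].T@M[:3,3]
    return o+d*((z-o[2])/d[:,2])[:,None]
E
python3 - <<'E'
from h import *
np.set_printoptions(precision=4,suppress=True)
s=observe(); print(s)
for n in ['scene','top']:
    p=camera(n); save(p,n+'1.png')
    M=np.array(p['world_to_cam']); print(n,-M[:3,:3].T@M[:3,3],p['camera_matrix'], [k for k in p])
    for t in ['cup','mug','bowl','dispenser','head']:
        for r in trace(p,t)[:3]: print(t,r['confidence'],r['box'])
im=np.hstack([cv2.imread('pics/scene1.png'),cv2.imread('pics/top1.png')]); cv2.imwrite('pics/both.png',cv2.resize(im,(800,300)))
E
```

```text
pics
{'t': 0.0, 'joint_pos': array([-1.3301,  0.4778,  0.0223,  1.5565, -0.0115,  1.1093, -0.0831]), 'joint_velocities': array([-0.0002,  0.0012, -0.0007, -0.0007,  0.0008, -0.0006,  0.0004]), 'effort': array([ -0.0019, -59.6444,   1.6072, -28.1204,   0.0124,   0.0093,
        -0.    ]), 'tool_pos': array([0.2305, 0.6339, 0.3029]), 'orientation': array([-0.0001,  0.1735,  0.9848, -0.0009]), 'contact_force': array([ 0.174 ,  0.0411, -0.4048]), 'torque': array([ 0.022 ,  0.0019, -0.0442]), 'grip_width': 0.08530415549156009}
scene [0.9475 0.7565 1.0382] [[456.7266   0.     251.9832]
 [  0.     456.7266 184.7004]
 [  0.       0.       1.    ]] ['color', 'camera_matrix', 'world_to_cam', 'shot']
cup 0.6 [333.6, 285.7, 33.0, 35.8]
cup 0.57 [375.0, 276.4, 35.7, 38.5]
mug 0.93 [216.5, 118.8, 29.1, 28.7]
dispenser 0.87 [174.8, 165.7, 92.3, 95.8]
head 0.94 [172.6, 163.0, 76.5, 36.9]
top [0.4077 0.0232 1.1794] [[408.8065   0.     251.6457]
 [  0.     408.8065 191.9188]
 [  0.       0.       1.    ]] ['color', 'camera_matrix', 'world_to_cam', 'shot']
cup 0.68 [110.3, 213.0, 31.0, 22.4]
cup 0.6 [93.4, 255.2, 35.6, 23.1]
mug 0.81 [373.1, 226.9, 37.7, 34.4]
bowl 0.77 [341.0, 128.6, 42.3, 46.0]
dispenser 0.56 [216.7, 117.2, 107.8, 121.9]
head 0.56 [232.0, 113.0, 43.6, 70.5]
```

View pics/both.png

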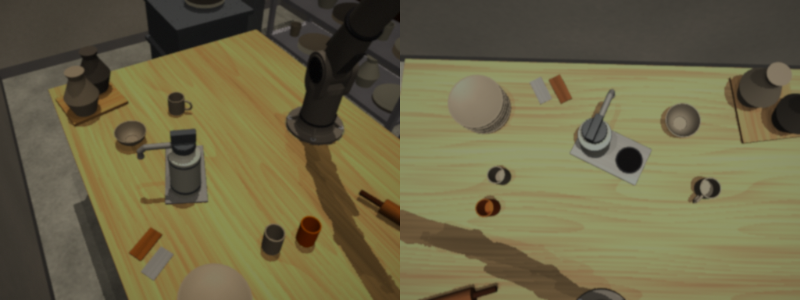

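View pics/top1.png

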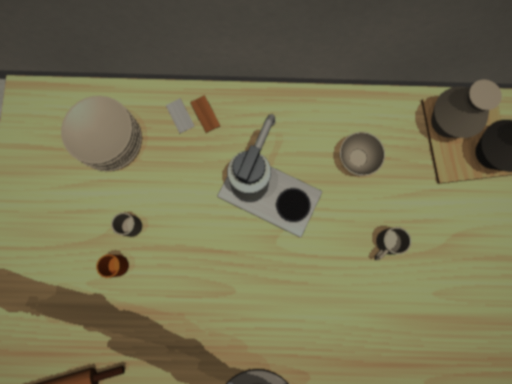

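```bash
cat >> h.py <<'E'
from scipy.optimize import minimize
def cyl(x,y,r,z0,z1):
    a=np.linspace(0,2*np.pi,48,endpoint=False); c=np.c_[x+r*np.cos(a),y+r*np.sin(a)]
    return np.vstack([np.c_[c,0*a+z0],np.c_[c,0*a+z1]])
def mask(p,parts):
    S=4; m=np.zeros((384*S,512*S),np.uint8)
    for X in parts: cv2.fillConvexPoly(m,cv2.convexHull(np.round((proj(p,X)+.5)*S).astype(np.int32)),1)
    return cv2.resize(m.astype(np.float32),(512,384),interpolation=cv2.INTER_AREA)
def fit(views,model,x0,step):
    "views: [(pic, bool region)]; maximise silhouette IoU"
    def f(q): 
        c=0
        for p,r in views:
            m=mask(p,model(q)); c-=np.minimum(m,r).sum()/np.maximum(m,r).sum()
        return c/len(views)
    sx=np.vstack([x0]+[np.array(x0)+np.eye(len(x0))[i]*step[i] for i in range(len(x0))])
    o=minimize(f,x0,method='Nelder-Mead',options=dict(initial_simplex=sx,xatol=1e-4,fatol=1e-5)); return o.x,o.fun
E
python3 - <<'E'
from h import *
np.set_printoptions(precision=4,suppress=True)
T=camera('top'); S=camera('scene')
def nearest(p,t,uv):
    return min(trace(p,t),key=lambda r:np.hypot(r['box'][0]+r['box'][2]/2-uv[0],r['box'][1]+r['box'][3]/2-uv[1]))
ct=nearest(T,'cup',(127,225)); cs=nearest(S,'cup',(350,304)); print(ct['box'],cs['box'])
x0=ray(T,[[127,225]],.06)[0,:2]; print('cup0',x0)
m=lambda q:[cyl(q[0],q[1],.031,0,.09)]
for v in ([(T,ct['region'])],[(S,cs['region'])],[(T,ct['region']),(S,cs['region'])]): print('cup',fit(v,m,x0,[.01,.01]))
# slab
hsv=cv2.cvtColor(cv2.GaussianBlur(T['color'],(3,3),0),cv2.COLOR_RGB2HSV); sat=hsv[...,1].astype(np.float32)
g=lambda xs,ys:np.stack(np.meshgrid(xs,ys),-1).reshape(-1,2)
xi=np.arange(-.199,-.08,.003)
ins=np.vstack([g(xi,np.arange(.062,.075,.002)),g(xi,np.arange(-.075,-.062,.002)),g(np.arange(-.2,-.19,.002),np.arange(-.073,.074,.003))])
out=np.vstack([g(xi,np.arange(.077,.09,.002)),g(xi,np.arange(-.09,-.076,.002)),g(np.arange(-.212,-.201,.002),np.arange(-.073,.074,.003))])
def smp(l,q):
    c,s=np.cos(q[2]),np.sin(q[2]); w=l@np.array([[c,s],[-s,c]])+q[:2]
    uv=proj(T,np.c_[w,np.full(len(w),.01)]).astype(np.float32)
    return cv2.remap(sat,uv[:,0].copy(),uv[:,1].copy(),cv2.INTER_LINEAR).mean()
mat0=ray(T,[[293,205]],.014)[0]; e=ray(T,[[219,193],[301,236]],.01); d=e[0]-e[1]; yaw=np.arctan2(d[1],d[0])
c0=mat0[:2]+.14*np.array([np.cos(yaw),np.sin(yaw)]); print('init',mat0,yaw,c0)
f=lambda q:smp(ins,q)-smp(out,q)
x=np.array([*c0,yaw]); o=minimize(f,x,method='Nelder-Mead',options=dict(initial_simplex=np.vstack([x,x+[.01,0,0],x+[0,.01,0],x+[0,0,.05]])))
print('disp',o.x,o.fun, 'mat from slab',o.x[:2]-.14*np.array([np.cos(o.x[2]),np.sin(o.x[2])]))
v=hsv[...,2]; _,lab,st,cen=cv2.connectedComponentsWithStats((v<45).astype(np.uint8)); k=lab[205,293]; print(st[k],cen[k],'mat',ray(T,cen[k],.014))
# head
dp=o.x[:2]
def hm(q):
    c,s=np.cos(q[2]),np.sin(q[2]); R=np.array([[c,s],[-s,c]]); h=.003
    box=lambda a,b,w,z0,z1:np.array([[*(np.array([i,j])@R+q[:2]),k] for i in(a,b) for j in(-w,w) for k in(z0,z1)])
    return [box(-.04,.04,.012,.238+h,.278+h),cyl(q[0],q[1],.041,.215+h,.238+h),box(0,.14,.01,.214+h,.234+h),box(.128,.152,.012,.182+h,.22+h)]
ht=trace(T,'head')[0]; hs=trace(S,'head')[0]
tip=ray(T,[[270,118]],.23)[0,:2]-dp; y0=np.arctan2(tip[1],tip[0])
for v in ([(T,ht['region'])],[(S,hs['region'])],[(T,ht['region']),(S,hs['region'])]): print('head',fit(v,hm,[*dp,y0],[.01,.01,.1]))
E
```

```text
[108.4, 212.5, 34.3, 23.5] [331.5, 288.3, 35.4, 35.8]
cup0 [0.4925 0.3708]
cup (array([0.4966, 0.3761]), np.float64(-0.9520729184150696))
cup (array([0.4958, 0.3724]), np.float64(-0.9525638818740845))
cup (array([0.4967, 0.3743]), np.float64(-0.9339497685432434))
init [ 0.5674 -0.0876  0.014 ] 1.1145272092884495 [0.6291 0.0381]
disp [0.6266 0.0421 1.1453] -48.625892639160156 mat from slab [ 0.5688 -0.0854]
[277 190  32  31 776] [292.8454 204.643 ] mat [[ 0.5684 -0.0872  0.014 ]]
head (array([ 0.6281,  0.0395, -0.3505]), np.float64(-0.8079051375389099))
head (array([ 0.6277,  0.0392, -0.3917]), np.float64(-0.8252677321434021))
head (array([ 0.6283,  0.0389, -0.347 ]), np.float64(-0.8134253025054932))
```

{"fn": "carry_out", "kwargs": {
  "plan": [
    {"dx": -0.85,"dy": -0.38,"dz": 0.1,"gripper": -1},
    {"dx": -0.85,"dy": -0.38,"dz": 0.1,"gripper": -1},
    {"dx": -0.85,"dy": -0.38,"dz": 0.1,"gripper": -1},
    {"dx": -0.85,"dy": -0.38,"dz": 0.1,"gripper": -1},
    {"dx": -0.85,"dy": -0.38,"dz": 0.1,"gripper": -1}
  ]
}}

```text
invalid input
```

{"fn": "carry_out", "kwargs": {
  "plan": [
    {"dx": -0.85,"dy": -0.38,"dz": 0.15,"gripper": -1},
    {"dx": -0.85,"dy": -0.38,"dz": 0.15,"gripper": -1},
    {"dx": -0.85,"dy": -0.38,"dz": 0.15,"gripper": -1},
    {"dx": -0.75,"dy": -0.36,"dz": 0.15,"gripper": -1},
    {"gripper": -1}
  ]
}}

```text
invalid input
```

```bash
cat >> h.py <<'E'
from scipy.spatial.transform import Rotation
def R():
    q=observe()['orientation']; return Rotation.from_quat([q[1],q[2],q[3],q[0]]).as_matrix()
def fproj(p,X):
    X=np.atleast_2d(X); M=np.array(p['world_to_cam']); c=(X@M[:3,:3].T+M[:3,3])*[1,-1,-1]
    K=np.array(p['camera_matrix']); r=np.hypot(c[:,0],c[:,1])+1e-12; th=np.arctan2(r,c[:,2])
    return np.c_[K[0,0]*th*c[:,0]/r+K[0,2],K[1,1]*th*c[:,1]/r+K[1,2]]
def need(target,yaz=None):
    "units still to go in tool axes to TCP target; turn units to tool-y azimuth (deg)"
    s=observe(); r=R(); d=r.T@(np.array(target)-s['tool_pos'])/.04; a=np.degrees(np.arctan2(r[1,1],r[0,1]))
    print('t',s['t'],'tcp',s['tool_pos'],'z',r[:,2],'y az',a,'j7',s['joint_pos'][6],'need',d,'turn',None if yaz is None else (a-yaz)/6,'F',s['contact_force'],'w',s['grip_width'])
E
python3 - <<'E'
from h import *
import h
np.set_printoptions(precision=4,suppress=True)
h.proj_pin=h.proj
need([.4967,.3743,.11],70)
W=camera('wrist'); save(W,'w1.png'); print(W['camera_matrix'])
rs=trace(W,'cup'); print([(r['confidence'],r['box']) for r in rs])
h.proj=fproj
for r in rs: print(fit([(W,r['region'])],lambda q:[cyl(q[0],q[1],.031,0,.09)],[.4967,.3743],[.01,.01]))
E
```

```text
t 0.9 tcp [0.2307 0.6344 0.3039] z [-0.  0. -1.] y az 70.01245088275739 j7 -0.08311909987249397 need [-8.4721 -3.8371  4.8473] turn 0.0020751471262319874 F [ 0.1425 -0.4235 -0.3391] w 0.08496225677460109
[[297.3186   0.     255.1919]
 [  0.     297.3186 190.5582]
 [  0.       0.       1.    ]]
[]
```

{"fn": "carry_out", "kwargs": {
  "plan": [
    {"dx": -0.85,"dy": -0.38,"dz": 0.1,"turn": 0,"gripper": -1},
    {"dx": -0.85,"dy": -0.38,"dz": 0.1,"turn": 0,"gripper": -1},
    {"dx": -0.85,"dy": -0.38,"dz": 0.1,"turn": 0,"gripper": -1},
    {"dx": -0.85,"dy": -0.38,"dz": 0.1,"turn": 0,"gripper": -1},
    {"dx": -0.85,"dy": -0.38,"dz": 0.1,"turn": 0,"gripper": -1}
  ],
  "grip_force": 40
}}

```text
t: 1.5
tool_pos: [0.3654, 0.5038, 0.2839]
orientation: [0.0, 0.173, 0.985, 0.0]
contact_force: [0.5, 0.4, 0.5]
grip_width: 0.0855
```

{"fn": "carry_out", "kwargs": {
  "plan": [
    {"dx": -0.85,"dy": -0.38,"dz": 0.15,"turn": 0,"gripper": -1},
    {"dx": -0.85,"dy": -0.38,"dz": 0.15,"turn": 0,"gripper": -1},
    {"dx": -0.85,"dy": -0.38,"dz": 0.15,"turn": 0,"gripper": -1},
    {"dx": -0.85,"dy": -0.38,"dz": 0.15,"turn": 0,"gripper": -1},
    {"dx": 0,"dy": 0,"dz": 0,"turn": 0,"gripper": -1}
  ]
}}

```text
t: 2.0
tool_pos: [0.4762, 0.3952, 0.2593]
orientation: [0.001, 0.178, 0.984, -0.002]
contact_force: [0.4, 0.1, 0.8]
grip_width: 0.0854
```

```bash
cat > w.py <<'E'
from h import *
import h
np.set_printoptions(precision=4,suppress=True)
need([.4967,.3743,.11],70)
W=camera('wrist'); save(W,'w1.png')
rs=trace(W,'cup'); print([(r['confidence'],r['box']) for r in rs])
h.proj=fproj
for r in rs: print(fit([(W,r['region'])],lambda q:[cyl(q[0],q[1],.031,0,.09)],[.4967,.3743],[.01,.01]))
E
python3 w.py
```

```text
t 2.0 tcp [0.4762 0.3952 0.2593] z [ 0.0018 -0.0037 -1.    ] y az 69.47877929222072 j7 0.4609387141742057 need [-0.6514 -0.299   3.7353] turn -0.08687011796321305 F [0.3781 0.1243 0.7899] w 0.08543756884788611
[(0.97, [188.8, 44.8, 76.2, 78.4]), (0.61, [210.4, 162.9, 66.4, 85.9])]
(array([0.4967, 0.3743]), np.float64(0.0))
(array([0.4949, 0.3748]), np.float64(-0.9762826561927795))
```

{"fn": "carry_out", "kwargs": {
  "plan": [
    {"dx": -0.4,"dy": -0.21,"dz": 0.5,"turn": 0,"gripper": -1},
    {"dx": -0.3,"dy": -0.15,"dz": 0.5,"turn": 0,"gripper": -1},
    {"dx": -0.09,"dy": -0.06,"dz": 0.3,"turn": 0,"gripper": -1},
    {"dx": 0,"dy": 0,"dz": 0.1,"turn": 0,"gripper": -1},
    {"dx": 0,"dy": 0,"dz": 0,"turn": 0,"gripper": -1}
  ]
}}

```text
t: 2.6
tool_pos: [0.4944, 0.3759, 0.2036]
orientation: [-0.001, 0.173, 0.985, -0.0]
contact_force: [0.6, 0.4, 0.1]
grip_width: 0.0856
```

```bash
sed -i 's/.4967,.3743,.11/.4955,.3746,.11/' w.py; python3 w.py
```

```text
t 2.6 tcp [0.4944 0.3759 0.2036] z [-0.0011  0.0002 -1.    ] y az 70.11117632996236 j7 0.52661229365306 need [-0.0399 -0.0197  2.3407] turn 0.018529388327060303 F [0.5805 0.4238 0.0661] w 0.08556272327651211
[(0.93, [210.6, 152.2, 90.9, 107.3]), (0.65, [188.5, 0.0, 96.9, 94.3])]
(array([0.4948, 0.3749]), np.float64(-0.957416296005249))
(array([0.4967, 0.3743]), np.float64(0.0))
```

View pics/w1.png

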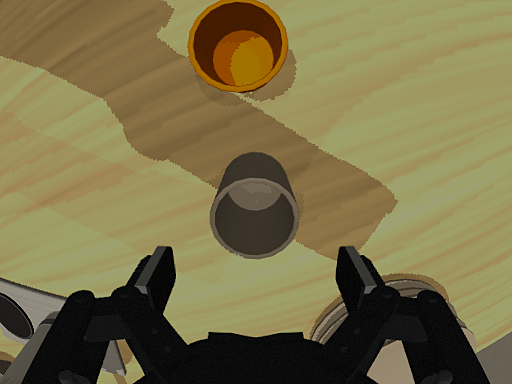

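The wrist picture shows the plain cup centred between the fingers at about (255, 207), and the orange look-alike at (238, 45), well clear. I'll descend now.

{"fn": "carry_out", "kwargs": {
  "plan": [
    {"dx": 0,"dy": 0,"dz": 0.7,"turn": 0,"gripper": -1},
    {"dx": 0,"dy": 0,"dz": 0.7,"turn": 0,"gripper": -1},
    {"dx": 0,"dy": 0,"dz": 0.6,"turn": 0,"gripper": -1},
    {"dx": 0,"dy": 0,"dz": 0.35,"turn": 0,"gripper": -1},
    {"dx": 0,"dy": 0,"dz": 0,"turn": 0,"gripper": -1}
  ]
}}

```text
t: 3.2
tool_pos: [0.4945, 0.3747, 0.1087]
orientation: [-0.001, 0.173, 0.985, -0.001]
contact_force: [0.2, 0.4, 0.6]
grip_width: 0.086
```

{"fn": "carry_out", "kwargs": {
  "plan": [
    {"dx": 0,"dy": 0,"dz": 0,"turn": 0,"gripper": 0},
    {"dx": 0,"dy": 0,"dz": 0,"turn": 0,"gripper": 0.2},
    {"dx": 0,"dy": 0,"dz": 0,"turn": 0,"gripper": 0.5},
    {"dx": 0,"dy": 0,"dz": 0,"turn": 0,"gripper": 1},
    {"dx": 0,"dy": 0,"dz": 0,"turn": 0,"gripper": 1}
  ]
}}

```text
t: 3.7
tool_pos: [0.4963, 0.3753, 0.1117]
orientation: [0.001, 0.174, 0.985, 0.001]
contact_force: [-1.8, -0.9, 6.8]
grip_width: 0.0607
```

{"fn": "carry_out", "kwargs": {
  "plan": [
    {"dx": 0,"dy": 0,"dz": 0,"turn": 0,"gripper": 1},
    {"dx": 0,"dy": 0,"dz": 0,"turn": 0,"gripper": 1},
    {"dx": 0,"dy": 0,"dz": 0,"turn": 0,"gripper": 1}
  ]
}}

```text
t: 4.0
tool_pos: [0.4963, 0.3753, 0.1117]
orientation: [0.001, 0.174, 0.985, 0.001]
contact_force: [-1.9, -0.3, 6.5]
grip_width: 0.061
```

{"fn": "carry_out", "kwargs": {
  "plan": [
    {"dx": 0,"dy": 0,"dz": -0.3,"turn": 0,"gripper": 1},
    {"dx": 0,"dy": 0,"dz": -0.7,"turn": 0,"gripper": 1},
    {"dx": 0,"dy": 0,"dz": -0.8,"turn": 0,"gripper": 1},
    {"dx": 0,"dy": 0,"dz": -0.8,"turn": 0,"gripper": 1},
    {"dx": 0,"dy": 0,"dz": -0.4,"turn": 0,"gripper": 1}
  ]
}}

```text
t: 4.5
tool_pos: [0.4964, 0.3751, 0.2339]
orientation: [0.001, 0.174, 0.985, 0.002]
contact_force: [0.2, 1.0, -1.3]
grip_width: 0.0606
```

{"fn": "carry_out", "kwargs": {
  "plan": [
    {"dx": -0.12,"dy": -0.45,"dz": 0,"turn": 0,"gripper": 1},
    {"dx": -0.2,"dy": -0.8,"dz": 0,"turn": 0,"gripper": 1},
    {"dx": -0.2,"dy": -0.8,"dz": 0,"turn": 0,"gripper": 1},
    {"dx": -0.2,"dy": -0.8,"dz": 0,"turn": 0,"gripper": 1},
    {"dx": -0.2,"dy": -0.8,"dz": 0,"turn": 0,"gripper": 1}
  ]
}}

```text
t: 5.0
tool_pos: [0.4798, 0.2234, 0.2307]
orientation: [0.0, 0.174, 0.985, 0.0]
contact_force: [0.2, 0.2, -1.3]
grip_width: 0.0608
```

{"fn": "carry_out", "kwargs": {
  "plan": [
    {"dx": -0.2,"dy": -0.8,"dz": 0,"turn": 0,"gripper": 1},
    {"dx": -0.2,"dy": -0.8,"dz": 0,"turn": 0,"gripper": 1},
    {"dx": -0.2,"dy": -0.8,"dz": 0,"turn": 0,"gripper": 1},
    {"dx": -0.2,"dy": -0.8,"dz": 0,"turn": 0,"gripper": 1},
    {"dx": -0.2,"dy": -0.8,"dz": 0,"turn": 0,"gripper": 1}
  ]
}}

```text
t: 5.5
tool_pos: [0.4627, 0.0595, 0.2308]
orientation: [0.0, 0.174, 0.985, 0.0]
contact_force: [0.0, -0.7, -1.2]
grip_width: 0.0613
```

{"fn": "carry_out", "kwargs": {
  "plan": [
    {"dx": -0.1,"dy": -0.3,"dz": 0,"turn": 0.3,"gripper": 1},
    {"dx": 0,"dy": 0,"dz": 0,"turn": 0.8,"gripper": 1},
    {"dx": 0,"dy": 0,"dz": 0,"turn": 1,"gripper": 1},
    {"dx": 0,"dy": 0,"dz": 0,"turn": 1,"gripper": 1},
    {"dx": 0,"dy": 0,"dz": 0,"turn": 1,"gripper": 1}
  ]
}}

```text
t: 6.0
tool_pos: [0.4629, 0.0488, 0.2305]
orientation: [0.0, 0.381, 0.924, 0.0]
contact_force: [0.0, -0.1, -2.0]
grip_width: 0.0605
```

{"fn": "carry_out", "kwargs": {
  "plan": [
    {"dx": 0,"dy": 0,"dz": 0,"turn": 1,"gripper": 1},
    {"dx": 0,"dy": 0,"dz": 0,"turn": 1,"gripper": 1},
    {"dx": 0,"dy": 0,"dz": 0,"turn": 1,"gripper": 1},
    {"dx": 0,"dy": 0,"dz": 0,"turn": 1,"gripper": 1},
    {"dx": 0,"dy": 0,"dz": 0,"turn": 1,"gripper": 1}
  ]
}}

```text
t: 6.5
tool_pos: [0.4629, 0.0489, 0.2304]
orientation: [0.0, 0.608, 0.794, 0.0]
contact_force: [-0.3, 0.2, -1.8]
grip_width: 0.0608
```

{"fn": "carry_out", "kwargs": {
  "plan": [
    {"dx": 0,"dy": 0,"dz": 0,"turn": 1,"gripper": 1},
    {"dx": 0,"dy": 0,"dz": 0,"turn": 1,"gripper": 1},
    {"dx": 0,"dy": 0,"dz": 0,"turn": 1,"gripper": 1},
    {"dx": 0,"dy": 0,"dz": 0,"turn": 1,"gripper": 1},
    {"dx": 0,"dy": 0,"dz": 0,"turn": 1,"gripper": 1}
  ]
}}

```text
t: 7.0
tool_pos: [0.4628, 0.0489, 0.2304]
orientation: [-0.0, 0.792, 0.61, 0.0]
contact_force: [0.2, -0.2, -1.4]
grip_width: 0.0609
```

{"fn": "carry_out", "kwargs": {
  "plan": [
    {"dx": 0,"dy": 0,"dz": 0,"turn": 1,"gripper": 1},
    {"dx": 0,"dy": 0,"dz": 0,"turn": 0.7,"gripper": 1},
    {"dx": 0,"dy": 0,"dz": 0,"turn": 0,"gripper": 1},
    {"dx": 0,"dy": 0,"dz": 0,"turn": 0,"gripper": 1}
  ]
}}

```text
t: 7.4
tool_pos: [0.4628, 0.0487, 0.2302]
orientation: [-0.0, 0.842, 0.54, 0.0]
contact_force: [0.8, 0.2, -1.7]
grip_width: 0.0607
```

Run:
```python
from h import *
np.set_printoptions(precision=4,suppress=True)
need([.5685,-.0868,.18],-25.1)
T=camera('top'); save(T,'t2.png')
v=cv2.cvtColor(T['color'],cv2.COLOR_RGB2HSV)[...,2]
_,lab,st,cen=cv2.connectedComponentsWithStats((v<45).astype(np.uint8)); k=lab[205,293]; print(st[k],ray(T,cen[k],.014))
S=camera('scene'); save(S,'s2.png')
W=camera('wrist'); save(W,'w2.png')
im=np.vstack([np.hstack([T['color'],S['color']]),]); im=cv2.resize(im[...,::-1],(800,300)); cv2.imwrite('pics/b2.png',np.vstack([im,cv2.resize(np.hstack([W['color'][...,::-1]]),(400,300)).repeat(1,0) if 0 else cv2.copyMakeBorder(cv2.resize(W['color'][...,::-1],(400,300)),0,0,0,400,0)]))
```

```text
t 7.4 tcp [0.4628 0.0487 0.2302] z [ 0.0004  0.0006 -1.    ] y az -24.652324090845777 j7 -0.4954438172913288 need [-1.9773  3.8142  1.2548] turn 0.07461265152570402 F [ 0.7936  0.1853 -1.658 ] w 0.0607493578306031
[277 190  32  31 784] [[ 0.5682 -0.087   0.014 ]]
```

View pics/b2.png

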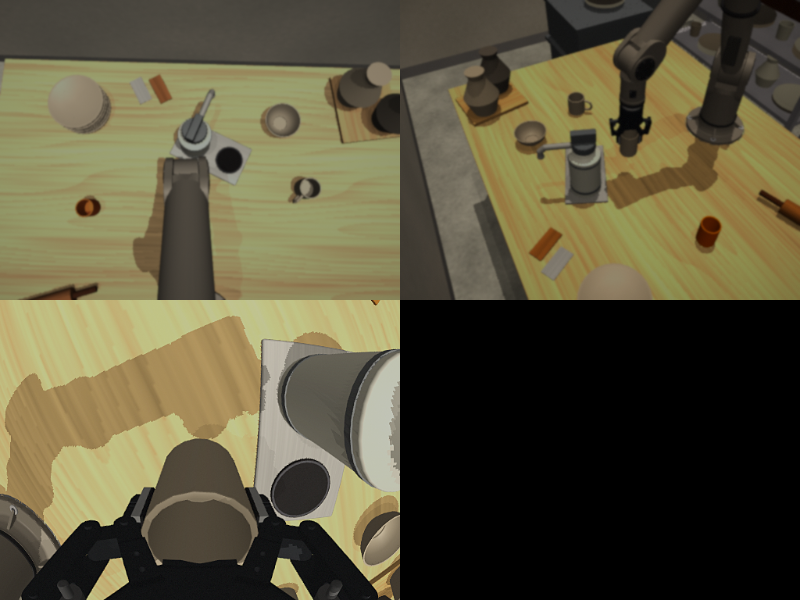

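Upper left (top view) and right (scene view): the cup is held upright below the gripper, and the path to the mat is clear. The wrist view shows the mat at about (300, 487) of the montage. Next is the move over the mat.

{"fn": "carry_out", "kwargs": {
  "plan": [
    {"dx": -0.3,"dy": 0.55,"dz": 0.1,"turn": 0,"gripper": 1},
    {"dx": -0.4,"dy": 0.8,"dz": 0.2,"turn": 0,"gripper": 1},
    {"dx": -0.4,"dy": 0.8,"dz": 0.2,"turn": 0,"gripper": 1},
    {"dx": -0.4,"dy": 0.8,"dz": 0.2,"turn": 0,"gripper": 1},
    {"dx": -0.35,"dy": 0.65,"dz": 0.2,"turn": 0,"gripper": 1}
  ]
}}

```text
t: 8.05
tool_pos: [0.5636, -0.081, 0.1935]
orientation: [0.0, 0.842, 0.539, 0.0]
contact_force: [0.1, 0.5, -1.6]
grip_width: 0.0613
```

{"fn": "carry_out", "kwargs": {
  "plan": [
    {"dx": -0.1,"dy": 0.2,"dz": 0.1,"turn": 0,"gripper": 1},
    {"dx": 0,"dy": 0,"dz": 0,"turn": 0,"gripper": 1},
    {"dx": 0,"dy": 0,"dz": 0,"turn": 0,"gripper": 1}
  ]
}}

```text
t: 8.35
tool_pos: [0.5674, -0.0854, 0.1897]
orientation: [-0.001, 0.842, 0.539, -0.0]
contact_force: [-0.8, 0.3, -0.1]
grip_width: 0.0607
```

Run:
```python
from h import *
import h
np.set_printoptions(precision=4,suppress=True)
need([.5684,-.0869,.1257],-25.1)
zb=observe()['tool_pos'][2]-.1117
S=camera('scene')
W=camera('wrist'); save(W,'w3.png')
for p,f in ((S,proj),(W,fproj)):
    h.proj=f
    for r in trace(p,'cup')[:3]: print(r['confidence'],r['box'],fit([(p,r['region'])],lambda q:[cyl(q[0],q[1],.031,zb,zb+.09)],list(observe()['tool_pos'][:2]),[.01,.01]))
im=W['color'][...,::-1].copy()
a=np.linspace(0,2*np.pi,100)
c=np.c_[.5684+.05*np.cos(a),-.0869+.05*np.sin(a),0*a+.014]
cv2.polylines(im,[np.round(fproj(W,c)).astype(np.int32)],True,(0,0,255),1)
cv2.imwrite('pics/w3o.png',im)
```

```text
t 8.35 tcp [ 0.5674 -0.0854  0.1897] z [-0.0012  0.0008 -1.    ] y az -24.73646027745184 j7 -0.10749915641672089 need [-0.024   0.0393  1.5992] turn 0.06058995375802686 F [-0.7702  0.3172 -0.104 ] w 0.060729268102925865
0.67 [223.7, 162.5, 22.0, 0.1] (array([ 0.5266, -0.1816]), np.float64(-0.14751747250556946))
0.57 [378.3, 274.6, 32.9, 41.5] (array([ 0.5676, -0.0849]), np.float64(0.0))
0.97 [182.6, 179.2, 147.3, 159.8] (array([ 0.5678, -0.0843]), np.float64(-0.8493674993515015))
```

View pics/w3o.png

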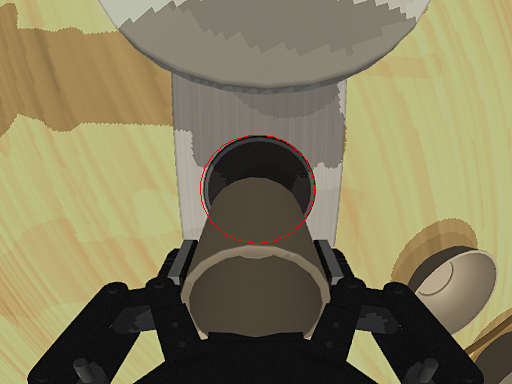

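The drawn mat circle (centre about (258, 190)) matches the real mat, and the cup is centred over it in line with the fingers. Lowering.

{"fn": "carry_out", "kwargs": {
  "plan": [
    {"dx": -0.02,"dy": 0.04,"dz": 0.4,"turn": 0,"gripper": 1},
    {"dx": 0,"dy": 0,"dz": 0.5,"turn": 0,"gripper": 1},
    {"dx": 0,"dy": 0,"dz": 0.35,"turn": 0,"gripper": 1},
    {"dx": 0,"dy": 0,"dz": 0.15,"turn": 0,"gripper": 1},
    {"dx": 0,"dy": 0,"dz": 0.05,"turn": 0,"gripper": 1}
  ]
}}

```text
t: 9.05
tool_pos: [0.5687, -0.0877, 0.1308]
orientation: [-0.0, 0.842, 0.539, -0.001]
contact_force: [0.3, 0.2, -1.3]
grip_width: 0.0609
```

{"fn": "carry_out", "kwargs": {
  "plan": [
    {"dx": 0,"dy": 0,"dz": 0.05,"turn": 0,"gripper": 1},
    {"dx": 0,"dy": 0,"dz": 0.04,"turn": 0,"gripper": 1},
    {"dx": 0,"dy": 0,"dz": 0.0,"turn": 0,"gripper": 1}
  ]
}}

```text
t: 9.35
tool_pos: [0.5694, -0.0878, 0.1286]
orientation: [0.0, 0.842, 0.539, 0.0]
contact_force: [-0.5, -0.2, -2.5]
grip_width: 0.061
```

{"fn": "carry_out", "kwargs": {
  "plan": [
    {"dx": 0.01,"dy": -0.03,"dz": 0.04,"turn": 0,"gripper": 1},
    {"dx": 0,"dy": 0,"dz": 0.03,"turn": 0,"gripper": 1},
    {"dx": 0,"dy": 0,"dz": 0.0,"turn": 0,"gripper": 1}
  ]
}}

```text
t: 9.65
tool_pos: [0.5682, -0.0867, 0.1258]
orientation: [-0.0, 0.842, 0.539, 0.0]
contact_force: [-1.0, 0.1, 0.6]
grip_width: 0.0613
```

{"fn": "carry_out", "kwargs": {
  "plan": [
    {"dx": 0,"dy": 0,"dz": 0.02,"turn": 0,"gripper": 1},
    {"dx": 0,"dy": 0,"dz": 0.0,"turn": 0,"gripper": 1}
  ]
}}

```text
t: 9.85
tool_pos: [0.5683, -0.0867, 0.1257]
orientation: [-0.0, 0.842, 0.539, 0.0]
contact_force: [-4.4, 2.7, 10.0]
grip_width: 0.061
```

{"fn": "carry_out", "kwargs": {
  "plan": [
    {"dx": 0,"dy": 0,"dz": -0.01,"turn": 0,"gripper": 1},
    {"dx": 0,"dy": 0,"dz": 0,"turn": 0,"gripper": 0},
    {"dx": 0,"dy": 0,"dz": 0,"turn": 0,"gripper": -0.5},
    {"dx": 0,"dy": 0,"dz": 0,"turn": 0,"gripper": -1},
    {"dx": 0,"dy": 0,"dz": 0,"turn": 0,"gripper": -1}
  ]
}}

```text
t: 10.35
tool_pos: [0.5683, -0.087, 0.125]
orientation: [0.0, 0.842, 0.539, 0.0]
contact_force: [-0.1, -0.6, 1.1]
grip_width: 0.0851
```

{"fn": "carry_out", "kwargs": {
  "plan": [
    {"dx": 0,"dy": 0,"dz": 0,"turn": 0,"gripper": -1},
    {"dx": 0,"dy": 0,"dz": -0.2,"turn": 0,"gripper": -1},
    {"dx": 0,"dy": 0,"dz": -0.5,"turn": 0,"gripper": -1},
    {"dx": 0,"dy": 0,"dz": -0.8,"turn": 0,"gripper": -1},
    {"dx": 0,"dy": 0,"dz": -0.8,"turn": 0,"gripper": -1}
  ]
}}

```text
t: 10.85
tool_pos: [0.5679, -0.087, 0.2183]
orientation: [-0.0, 0.842, 0.539, -0.0]
contact_force: [0.2, 0.2, 0.1]
grip_width: 0.0854
```

{"fn": "carry_out", "kwargs": {
  "plan": [
    {"dx": 0,"dy": 0,"dz": -0.9,"turn": 0,"gripper": -1},
    {"dx": 0,"dy": 0,"dz": -0.9,"turn": -0.5,"gripper": -1},
    {"dx": 0,"dy": 0,"dz": -0.9,"turn": -1,"gripper": -1},
    {"dx": 0,"dy": 0,"dz": -0.9,"turn": -1,"gripper": -1},
    {"dx": 0,"dy": 0,"dz": -0.9,"turn": -1,"gripper": -1}
  ]
}}

```text
t: 11.35
tool_pos: [0.5677, -0.0872, 0.3993]
orientation: [0.0, 0.729, 0.685, 0.0]
contact_force: [0.5, -0.4, -0.1]
grip_width: 0.0856
```

{"fn": "carry_out", "kwargs": {
  "plan": [
    {"dx": 0,"dy": 0,"dz": 0,"turn": -1,"gripper": -1},
    {"dx": 0,"dy": 0,"dz": 0,"turn": -1,"gripper": -1},
    {"dx": 0,"dy": 0,"dz": 0,"turn": -1,"gripper": -1},
    {"dx": 0,"dy": 0,"dz": 0,"turn": -1,"gripper": -1},
    {"dx": 0,"dy": 0,"dz": 0,"turn": -1,"gripper": -1}
  ]
}}

```text
t: 11.85
tool_pos: [0.5679, -0.0872, 0.3976]
orientation: [0.0, 0.527, 0.85, 0.0]
contact_force: [-0.5, -0.2, -0.0]
grip_width: 0.0852
```

{"fn": "carry_out", "kwargs": {
  "plan": [
    {"dx": 0,"dy": 0,"dz": 0,"turn": -1,"gripper": -1},
    {"dx": 0,"dy": 0,"dz": 0,"turn": -1,"gripper": -1},
    {"dx": 0,"dy": 0,"dz": 0,"turn": -1,"gripper": -1},
    {"dx": 0,"dy": 0,"dz": 0,"turn": -1,"gripper": -1},
    {"dx": 0,"dy": 0,"dz": 0,"turn": -1,"gripper": -1}
  ]
}}

```text
t: 12.35
tool_pos: [0.5679, -0.0872, 0.3976]
orientation: [0.0, 0.289, 0.957, -0.0]
contact_force: [-0.6, 0.4, 0.5]
grip_width: 0.0856
```

{"fn": "carry_out", "kwargs": {
  "plan": [
    {"dx": 0,"dy": 0,"dz": 0,"turn": -1,"gripper": -1},
    {"dx": 0,"dy": 0,"dz": 0,"turn": -1,"gripper": -1},
    {"dx": 0,"dy": 0,"dz": 0,"turn": -0.3,"gripper": -1},
    {"dx": 0,"dy": 0,"dz": 0,"turn": 0,"gripper": -1}
  ]
}}

```text
t: 12.75
tool_pos: [0.568, -0.0872, 0.3975]
orientation: [0.0, 0.174, 0.985, -0.0]
contact_force: [0.4, 1.1, 0.5]
grip_width: 0.0852
```

```bash
cat > hd.py <<'E'
from h import *
import h
np.set_printoptions(precision=4,suppress=True)
def mk(hh):
  def hm(q):
    c,s=np.cos(q[2]),np.sin(q[2]); Rm=np.array([[c,s],[-s,c]])
    box=lambda a,b,w,z0,z1:np.array([[*(np.array([i,j])@Rm+q[:2]),k] for i in(a,b) for j in(-w,w) for k in(z0,z1)])
    return [box(-.04,.04,.012,.238+hh,.278+hh),cyl(q[0],q[1],.041,.215+hh,.238+hh),box(0,.14,.01,.214+hh,.234+hh),box(.128,.152,.012,.182+hh,.22+hh)]
  return hm
def head(p,f,q0,hh=.0026):
    h.proj=f
    for r in trace(p,'head')[:2]: print('head',r['confidence'],r['box'],fit([(p,r['region'])],mk(hh),q0,[.01,.01,.1]))
E
python3 - <<'E'
from hd import *
need([.628,.040,.40],69.5)
T=camera('top'); S=camera('scene'); W=camera('wrist'); save(W,'w4.png')
head(T,proj,[.628,.04,-.36]);head(S,proj,[.628,.04,-.36]);head(W,fproj,[.628,.04,-.36])
h.proj=fproj
for r in trace(W,'cup')[:2]: print('cup',r['confidence'],r['box'],fit([(W,r['region'])],lambda q:[cyl(q[0],q[1],.031,.014,.104)],[.5684,-.0869],[.01,.01]))
h.proj=mk and proj
im=np.hstack([S['color'][90:282,100:356],W['color'][::1]])[...,::-1] if 0 else cv2.resize(np.hstack([S['color'],W['color']])[...,::-1],(800,300)); cv2.imwrite('pics/b4.png',im)
E
```

```text
t 12.75 tcp [ 0.568  -0.0872  0.3975] z [ 0.0003 -0.0001 -1.    ] y az 69.99202653915714 j7 1.341179656514961 need [-0.3226  3.5017 -0.0614] turn 0.08200442319285628 F [0.3618 1.0535 0.538 ] w 0.0852216534738162
head 0.78 [231.0, 113.6, 44.9, 70.5] (array([ 0.6275,  0.0407, -0.3822]), np.float64(-0.8722995519638062))
head 0.63 [360.6, 158.2, 89.0, 125.7] (array([ 0.6274,  0.0387, -0.2938]), np.float64(-0.808993935585022))
cup 0.88 [235.0, 131.4, 46.7, 50.7] (array([ 0.5677, -0.0853]), np.float64(-0.9393107295036316))
```

View pics/b4.png

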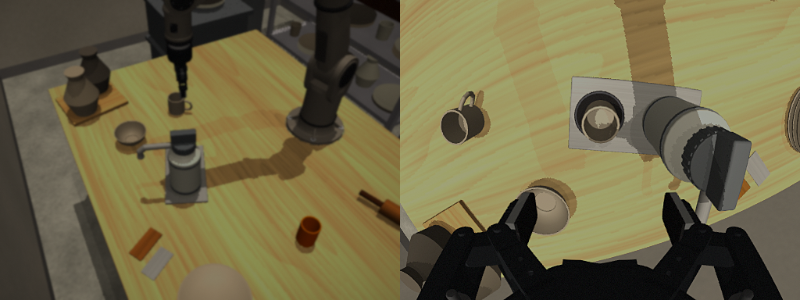

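The cup stands upright on the mat (wrist view (602, 117)) within about 2 mm of its centre. The head and bar are still untouched. Moving over the head.

{"fn": "carry_out", "kwargs": {
  "plan": [
    {"dx": -0.06,"dy": 0.5,"dz": 0,"turn": 0,"gripper": -1},
    {"dx": -0.08,"dy": 0.9,"dz": 0,"turn": 0,"gripper": -1},
    {"dx": -0.08,"dy": 0.9,"dz": 0,"turn": 0,"gripper": -1},
    {"dx": -0.08,"dy": 0.9,"dz": 0,"turn": 0,"gripper": -1},
    {"dx": -0.02,"dy": 0.3,"dz": 0,"turn": 0,"gripper": -1}
  ]
}}

```text
t: 13.6
tool_pos: [0.629, 0.0453, 0.3965]
orientation: [-0.0, 0.171, 0.985, 0.001]
contact_force: [-0.2, 0.9, 0.5]
grip_width: 0.0853
```

{"fn": "carry_out", "kwargs": {
  "plan": [
    {"dx": 0,"dy": 0,"dz": 0,"turn": 0,"gripper": -1},
    {"dx": 0,"dy": 0,"dz": 0,"turn": 0,"gripper": -1}
  ]
}}

```text
t: 13.8
tool_pos: [0.6278, 0.0388, 0.397]
orientation: [-0.0, 0.174, 0.985, -0.001]
contact_force: [-0.0, -0.8, 0.1]
grip_width: 0.0855
```

Run:
```python
from hd import *
need([.628,.040,.32],69.5)
W=camera('wrist')
for r in trace(W,'head')[:1]:
    head(W,fproj,[.628,.04,-.36]); head(W,fproj,[.628,.04,-.36],.005)
im=W['color'][...,::-1].copy()
for q,c in (([.628,.04,-.36],(0,0,255)),):
  for X in mk(.0026)(q): cv2.polylines(im,[cv2.convexHull(np.round(fproj(W,X)).astype(np.int32))],True,c,1)
  X=mk(.0026)(q)[0]; cv2.polylines(im,[cv2.convexHull(np.round(fproj(W,X[1::2])).astype(np.int32))],True,(0,255,0),1)
cv2.imwrite('pics/w5.png',im)
```

```text
t 13.8 tcp [0.6278 0.0388 0.397 ] z [-0.0005 -0.0011 -1.    ] y az 69.93806354869778 j7 1.1379268621086815 need [0.0051 0.0318 1.9245] turn 0.07301059144963062 F [-0.0086 -0.8471  0.1282] w 0.08551331281383805
head 0.58 [210.2, 141.9, 94.4, 170.3] (array([ 0.6282,  0.0387, -0.3719]), np.float64(-0.8835266828536987))
head 0.58 [210.2, 141.9, 94.4, 170.3] (array([ 0.6276,  0.0388, -0.3696]), np.float64(-0.8674607276916504))
```

View pics/w5.png

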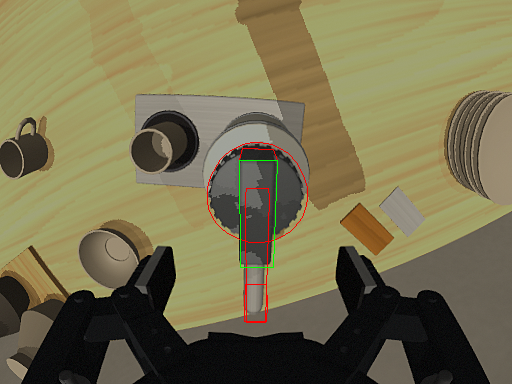

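{"fn": "carry_out", "kwargs": {
  "plan": [
    {"dx": 0,"dy": 0.02,"dz": 0.4,"turn": 0.1,"gripper": -1},
    {"dx": 0,"dy": 0,"dz": 0.7,"turn": 0,"gripper": -1},
    {"dx": 0,"dy": 0,"dz": 0.5,"turn": 0,"gripper": -1},
    {"dx": 0,"dy": 0,"dz": 0.25,"turn": 0,"gripper": -1},
    {"dx": 0,"dy": 0,"dz": 0.05,"turn": 0,"gripper": -1}
  ]
}}

```text
t: 14.5
tool_pos: [0.6278, 0.0403, 0.3202]
orientation: [-0.001, 0.179, 0.984, -0.0]
contact_force: [-0.7, -0.3, -0.7]
grip_width: 0.0856
```

{"fn": "carry_out", "kwargs": {
  "plan": [
    {"dx": 0,"dy": 0,"dz": 0,"turn": 0,"gripper": -0.3},
    {"dx": 0,"dy": 0,"dz": 0,"turn": 0,"gripper": 0},
    {"dx": 0,"dy": 0,"dz": 0,"turn": 0,"gripper": 0.2},
    {"dx": 0,"dy": 0,"dz": 0,"turn": 0,"gripper": 0.3},
    {"dx": 0,"dy": 0,"dz": 0,"turn": 0,"gripper": 0.4}
  ],
  "grip_force": 25
}}

```text
t: 15.0
tool_pos: [0.6283, 0.0399, 0.3217]
orientation: [0.0, 0.179, 0.984, -0.001]
contact_force: [-1.0, -1.6, 1.0]
grip_width: 0.025
```

{"fn": "carry_out", "kwargs": {
  "plan": [
    {"dx": 0,"dy": 0,"dz": 0,"turn": 0,"gripper": 0.6},
    {"dx": 0,"dy": 0,"dz": 0,"turn": 0,"gripper": 0.8},
    {"dx": 0,"dy": 0,"dz": 0,"turn": 0,"gripper": 1},
    {"dx": 0,"dy": 0,"dz": 0,"turn": 0,"gripper": 1}
  ]
}}

```text
t: 15.4
tool_pos: [0.6282, 0.0395, 0.3217]
orientation: [0.0, 0.179, 0.984, -0.001]
contact_force: [-2.8, -4.3, 6.1]
grip_width: 0.0237
```

{"fn": "carry_out", "kwargs": {
  "plan": [
    {"dx": 0,"dy": 0,"dz": 0,"turn": 0.4,"gripper": 1},
    {"dx": 0,"dy": 0,"dz": 0,"turn": 0.8,"gripper": 1},
    {"dx": 0,"dy": 0,"dz": 0.01,"turn": 0.8,"gripper": 1},
    {"dx": 0,"dy": 0,"dz": 0,"turn": 0.8,"gripper": 1},
    {"dx": 0,"dy": 0,"dz": 0.01,"turn": 0.8,"gripper": 1}
  ]
}}

```text
t: 15.9
tool_pos: [0.6282, 0.0394, 0.3211]
orientation: [0.0, 0.362, 0.932, -0.001]
contact_force: [-3.9, -4.8, 7.7]
grip_width: 0.0241
```

{"fn": "carry_out", "kwargs": {
  "plan": [
    {"dx": 0,"dy": 0,"dz": 0,"turn": 0.9,"gripper": 1},
    {"dx": 0,"dy": 0,"dz": 0.01,"turn": 0.9,"gripper": 1},
    {"dx": 0,"dy": 0,"dz": 0,"turn": 0.9,"gripper": 1},
    {"dx": 0,"dy": 0,"dz": 0.01,"turn": 0.9,"gripper": 1},
    {"dx": 0,"dy": 0,"dz": 0,"turn": 0.9,"gripper": 1}
  ]
}}

```text
t: 16.4
tool_pos: [0.6281, 0.0392, 0.3204]
orientation: [0.0, 0.57, 0.822, -0.001]
contact_force: [-4.8, -5.1, 6.8]
grip_width: 0.0237
```

{"fn": "carry_out", "kwargs": {
  "plan": [
    {"dx": 0,"dy": 0,"dz": 0.01,"turn": 0.9,"gripper": 1},
    {"dx": 0,"dy": 0,"dz": 0,"turn": 0.9,"gripper": 1},
    {"dx": 0,"dy": 0,"dz": 0.01,"turn": 0.9,"gripper": 1},
    {"dx": 0,"dy": 0,"dz": 0,"turn": 0.9,"gripper": 1},
    {"dx": 0,"dy": 0,"dz": 0.01,"turn": 0.9,"gripper": 1}
  ]
}}

```text
t: 16.9
tool_pos: [0.628, 0.0391, 0.3195]
orientation: [0.0, 0.746, 0.666, -0.001]
contact_force: [-6.4, -4.2, 11.8]
grip_width: 0.0236
```

{"fn": "carry_out", "kwargs": {
  "plan": [
    {"dx": 0,"dy": 0,"dz": 0,"turn": 0.8,"gripper": 1},
    {"dx": 0,"dy": 0,"dz": 0,"turn": 0.6,"gripper": 1},
    {"dx": 0,"dy": 0,"dz": 0,"turn": 0.4,"gripper": 1},
    {"dx": 0,"dy": 0,"dz": 0,"turn": 0,"gripper": 1},
    {"dx": 0,"dy": 0,"dz": 0,"turn": 0,"gripper": 1}
  ]
}}

```text
t: 17.4
tool_pos: [0.6279, 0.0391, 0.3193]
orientation: [0.0, 0.804, 0.594, -0.001]
contact_force: [-5.4, -4.3, 8.4]
grip_width: 0.0237
```

Run:
```python
from hd import *
need([.628,.0395,.319],-25)
W=camera('wrist');S=camera('scene')
head(S,proj,[.628,.04,-1.95],0);head(W,fproj,[.628,.04,-1.95],0)
cv2.imwrite('pics/w6.png',cv2.resize(np.hstack([S['color'],W['color']])[...,::-1],(800,300)))
```

```text
t 17.4 tcp [0.6279 0.0391 0.3193] z [-0.0008 -0.0016 -1.    ] y az -17.086894924753874 j7 -0.2316152649571169 need [ 0.0097 -0.0006  0.0069] turn 1.3188508458743542 F [-5.3677 -4.2895  8.3518] w 0.023747380020364563
head 0.79 [217.2, 159.9, 32.6, 38.3] (array([ 0.6299,  0.0393, -1.9932]), np.float64(-0.7292254567146301))
head 0.9 [190.8, 164.6, 130.2, 171.7] (array([ 0.6273,  0.0386, -1.8857]), np.float64(-0.7324230074882507))
```

View pics/w6.png

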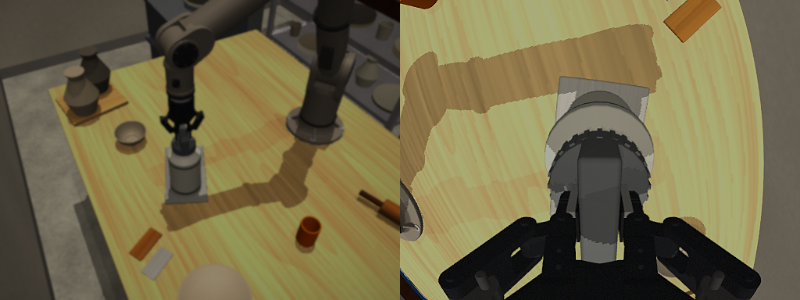

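The bar is held firmly and the head has followed, with about 8° still to go.

{"fn": "carry_out", "kwargs": {
  "plan": [
    {"dx": 0,"dy": 0,"dz": 0,"turn": 0.5,"gripper": 1},
    {"dx": 0,"dy": 0,"dz": 0,"turn": 0.5,"gripper": 1},
    {"dx": 0,"dy": 0,"dz": 0,"turn": 0.33,"gripper": 1},
    {"dx": 0,"dy": 0,"dz": 0,"turn": 0,"gripper": 1},
    {"dx": 0,"dy": 0,"dz": 0,"turn": 0,"gripper": 1}
  ]
}}

```text
t: 18.1
tool_pos: [0.6279, 0.0391, 0.3191]
orientation: [0.0, 0.844, 0.537, -0.001]
contact_force: [-5.6, -4.8, 7.3]
grip_width: 0.0238
```

Run:
```python
from hd import *
need([.628,.0395,.319],-25)
```

```text
t 18.1 tcp [0.6279 0.0391 0.3191] z [-0.0009 -0.0017 -1.    ] y az -25.06645525414422 j7 -0.35588116219298704 need [ 0.0098 -0.0009  0.0022] turn -0.011075875690703304 F [-5.63   -4.8256  7.2822] w 0.02383053644431346
```

{"fn": "carry_out", "kwargs": {
  "plan": [
    {"dx": 0,"dy": 0,"dz": 0,"turn": 0,"gripper": 0.3},
    {"dx": 0,"dy": 0,"dz": 0,"turn": 0,"gripper": -0.3},
    {"dx": 0,"dy": 0,"dz": 0,"turn": 0,"gripper": -1},
    {"dx": 0,"dy": 0,"dz": 0,"turn": 0,"gripper": -1},
    {"dx": 0,"dy": 0,"dz": 0,"turn": 0,"gripper": -1}
  ]
}}

```text
t: 18.6
tool_pos: [0.6284, 0.0413, 0.3182]
orientation: [-0.0, 0.843, 0.538, 0.0]
contact_force: [-0.3, 0.7, 0.4]
grip_width: 0.0846
```

{"fn": "carry_out", "kwargs": {
  "plan": [
    {"dx": 0,"dy": 0,"dz": -0.2,"turn": 0,"gripper": -1},
    {"dx": 0,"dy": 0,"dz": -0.6,"turn": 0,"gripper": -1},
    {"dx": 0,"dy": 0,"dz": -0.8,"turn": 0,"gripper": -1},
    {"dx": 0,"dy": 0,"dz": -0.8,"turn": 0,"gripper": -1},
    {"dx": 0,"dy": 0,"dz": -0.5,"turn": 0,"gripper": -1}
  ]
}}

```text
t: 19.1
tool_pos: [0.6289, 0.0407, 0.4377]
orientation: [0.001, 0.843, 0.537, 0.002]
contact_force: [0.1, 0.1, -0.2]
grip_width: 0.0852
```

{"fn": "carry_out", "kwargs": {
  "plan": [
    {"dx": 0.5,"dy": -0.2,"dz": 0,"turn": 0,"gripper": -1},
    {"dx": 0.8,"dy": -0.35,"dz": 0,"turn": 0,"gripper": -1},
    {"dx": 0.8,"dy": -0.35,"dz": 0,"turn": 0,"gripper": -1},
    {"dx": 0.8,"dy": -0.35,"dz": 0,"turn": 0,"gripper": -1},
    {"dx": 0.8,"dy": -0.35,"dz": 0,"turn": 0,"gripper": -1}
  ]
}}

```text
t: 19.6
tool_pos: [0.6327, 0.2036, 0.4351]
orientation: [-0.0, 0.843, 0.537, 0.0]
contact_force: [0.3, -1.1, -0.2]
grip_width: 0.0855
```

{"fn": "carry_out", "kwargs": {
  "plan": [
    {"dx": 0.8,"dy": -0.35,"dz": 0,"turn": 0,"gripper": -1},
    {"dx": 0.8,"dy": -0.35,"dz": 0,"turn": 0,"gripper": -1},
    {"dx": 0.6,"dy": -0.3,"dz": 0,"turn": 0,"gripper": -1},
    {"dx": 0,"dy": 0,"dz": 0,"turn": 0,"gripper": -1},
    {"dx": 0,"dy": 0,"dz": 0,"turn": 0,"gripper": -1}
  ]
}}

```text
t: 20.1
tool_pos: [0.6336, 0.2994, 0.4344]
orientation: [0.0, 0.843, 0.538, -0.0]
contact_force: [-0.2, -1.0, -0.9]
grip_width: 0.0859
```

Run:
```python
from hd import *
need([.628,.0395,.319],-25)
T=camera('top');S=camera('scene')
q0=[.628,.0392,-2.01]
head(T,proj,q0,0);head(S,proj,q0,0)
h.proj=proj
for p in (T,S):
  for r in trace(p,'cup')[:3]: print('cup',r['confidence'],r['box'])
def crop(p,x,y):
    im=cv2.resize(p['color'][...,::-1],None,fx=4,fy=4,interpolation=cv2.INTER_CUBIC)
    return im[y*4:y*4+520,x*4:x*4+400]
cv2.imwrite('pics/f.png',cv2.convertScaleAbs(np.hstack([crop(T,225,120),crop(S,160,140)]),alpha=1.4))
# spout tip predicted
for a in(-114.4,-115.3): print(a,proj(T,[[.628+.14*np.cos(np.radians(a)),.0392+.14*np.sin(np.radians(a)),.224]]))
```

```text
t 20.1 tcp [0.6336 0.2994 0.4344] z [ 0.0001 -0.0006 -1.    ] y az -24.8949239170405 j7 -0.7634114075687825 need [-5.9503  2.608   2.8892] turn 0.01751268049324987 F [-0.2266 -0.9902 -0.8508] w 0.0858706497212009
head 0.84 [230.4, 151.0, 75.0, 49.5] (array([ 0.6279,  0.04  , -2.0115]), np.float64(-0.8772688508033752))
head 0.4 [281.9, 193.6, 25.3, 20.5] (array([ 0.6009,  0.0432, -2.0484]), np.float64(-0.14223310351371765))
cup 0.57 [281.1, 192.6, 24.9, 21.4]
cup 0.93 [378.0, 276.6, 32.2, 41.0]
-114.4 [[301.8906 192.0596]]
-115.3 [[301.4922 192.8794]]
```

View pics/f.png

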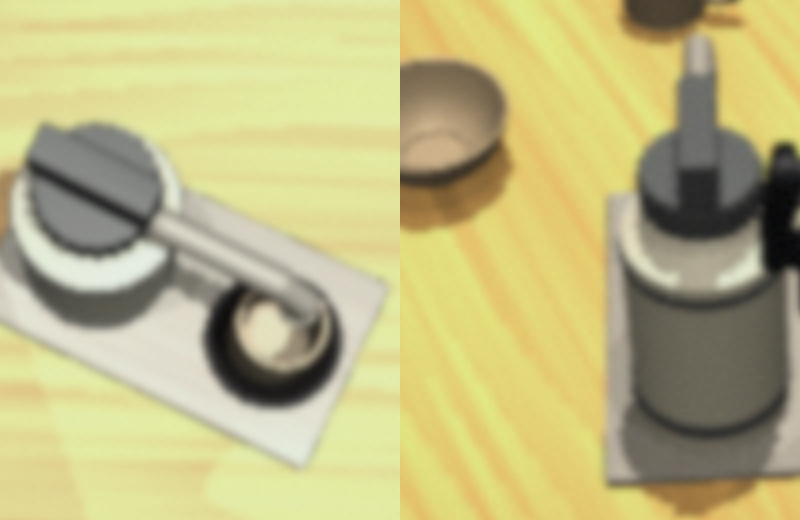

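The spout runs parallel to the slab and out over the mat, with its mouth above the upright cup. The gripper is well clear, so I'm handing in.

```bash
python3 -c "
from station import *
print(hand_in())"
```

```text
the job is handed in; nothing more can be done
None
```

The cup without a handle stands upright in the middle of the mat, and the dispenser's head is screwed down clockwise so its spout points out over it. I handed the job in at about 20 s on the robot's clock; `hand_in()` reports no verdict.

**Cup:** I set it down gently (about 10 N at contact) and let go. After release, the wrist camera put it about 2 mm from the mat's centre.

**Head:** I turned it about 94° clockwise. The tool's angle while still gripping put the spout at -115.1°. After letting go, the top camera gave -115.2°.

**Target angle:** My two estimates of the angle to the mat disagree slightly: -115.3° from the mat's centre and -114.4° from the slab's edges. The spout is within about 1° of both.

**Checks that failed:**
- **Head in the scene view:** the network's second reading of the head in the last check was unusable, because it had picked out the cup instead. The final angle check therefore rests on the top camera and the tool's own angle.
- **First move:** it was refused as invalid input, and I sent it again in full form.

I didn't touch the mug, the bowl or the orange look-alike. The gripper was about 0.26 m from the dispenser at hand-in.

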